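Angle a chassis rail past the potentiometer into its bay

ROBOT

A 6-joint arm with a two-finger parallel gripper is mounted at the origin on the work surface. World frame = base frame: x ahead of the robot, y to its left, z up, the work surface at z = 0. Lengths are in mm, angles in rad, forces in N, time in s.
With the tool pointing down it reaches from about 275 to 750 mm from the base axis. Payload 10.2 kg.
Tool frame: the origin (TCP) lies midway between the tips of the shut fingers; the grasp point (between the pads) lies 19 mm behind it; x points along the fingers, y is the direction in which the jaws open and shut, and the axes are right-handed (so a half turn about x gives the same grasp; the last joint's range is limited). The gripper opens to 85 mm and grips with 20 to 120 N. Pads are 22 mm wide; open, the fingers measure 114 mm over their backs; the gripper's body (76 mm by 85 mm) begins 54 mm behind the grasp point. The pads swing forward as they close: fully open they stand 13 mm farther back than shut.
Start: joints at [1.119, 0.313, 1.498, -0, 1.331, -0.223], TCP at [119.087, 511.321, 231.294] pointing down, gripper open.
Joint ranges: [-2.94, 2.94], [-0.97, 2.17], [0.19, 2.56], [-1.23, 4.37], [0.02, 3.11], [-2.88, 2.88]. Speed limits (rad/s): [2.39, 2.39, 3.01, 3.14, 3.14, 3.14].

INTERFACE

Orientations are given as a unit quaternion [w, x, y, z].
In Python, from rig import sense, capture, get_calibration, finish_job gives the robot as it stands.
- The arm moves only by the tool jog_arm, never from a script. Its argument "increments" is a list of rows, each an object of numbers: "rx", "ry", "rz": the turn, a rotation vector about the tool's x, y, z in rad; "x", "y", "z": the shift along the tool's x, y, z in mm; "hand": the finger opening in mm, from 0 to 85.4. A call has 1 to 5 rows; each row shifts and turns the commanded pose from where the row before left it, along the tool's axes as they then stand; what a row does not reach is not made up. A row lasts 1/8 s, in which the tool goes at most 62.5 mm and 10.7 degrees, less where a joint would pass 70% of its speed; a pose out of reach is approached as far as the arm can. A call with a gripper value outside its range is refused whole. The fingers move at their own pace and stop on an object; "force" is the grip in N (left out, the last holds). Time passes only in rows, so rows that do not move let the fingers close. It gives the time, the measured TCP pose, the force and the opening at its end, in the units of the state.
- sense(): the state, without advancing time (a new reading comes with each control period).
- capture(name): name is "scene" or "side" or "wrist"; returns the picture (384x512x3 uint8, red, green, blue); there is no depth.
- get_calibration(name): a dict with "camera_matrix" (3x3 intrinsics, pixels), "R" (3x3) and "t" (3): a world point X has camera coordinates R X + t; the wrist camera has in their place "T_tool_cam" (4x4, takes a point from camera to tool coordinates, whose origin is the TCP and whose axes are the tool frame's). Camera axes: x right, y down, z forward; pixel columns grow to the right and rows downward; lengths in mm; the calibration is good to about 2 mm. A picture is of the moment at which its call begins: read the wrist's pose just before it. get_calibration takes no time and is no camera call.
- finish_job(): hands the job in, once; it reports no verdict.
The state is a dict: "time_s": time; "joints": joint angles; "dq": joint speeds; "tau": joint torques, N m; "eef_pos": TCP position; "ee_rot": TCP orientation; "force": force on the tool from outside, world axes, zero at the start; "wrist_torque": the same for the moment, N m; "grip_width": opening from 0.0 (shut) to 1.0 (fully open).
Only numpy, scipy, OpenCV 4.12 (cv2) and the standard library are available. Lean on these libraries where they do the work, as an engineer would, in place of code of your own. Each camera call takes 0.05 s, during which the arm holds its last target.

TASK

Push the long aluminium rail with the fingertips into the wooden bay of the cork tray: work one end in first, past the upright potentiometer at the bay's mouth, then push the other end in, and leave the rail lying flat and flush along the bay's back wall. Only push it, never lift or tip it, and leave the other loose things on the tray and shelf where they are.

Things in the scene. Friction and masses are not known exactly. Their poses are not given: they have to be found in the camera images.
- tray: Fixed cork tray with a three-sided bay of dark wood, open towards the robot. Origin: middle of the bay's back-wall face (x = 0 is that face), at the shelf surface. x points away from the robot through the back wall, y to the left along it, z up. Cork floor 6 mm thick, level, no front lip, x from -262 to +10 mm, y from -225 to +225 mm. All walls stand 24 mm above the cork.
- bay_left (a point): Mouth end of the bay's left side wall: on its inner face, at cork level. Left wall: inner face at y = +135 mm of the tray, 12 mm thick, from x = -100 mm to 0. The bay is 270 mm wide and 100 mm deep inside
- bay_right (a point): Mouth end of the bay's right side wall, the mirror image: inner face at y = -135 mm of the tray, at cork level
- pot: Black potentiometer fixed to the tray in front of the bay's mouth, nearer the right (-y) wall; it cannot move. Body 28 mm diameter, 24 mm high, with a thin upright shaft, its top 46 mm above the cork. Origin: centre of its underside on the cork. The opening between it and the left wall is slightly shorter than the rail.
- rail: Loose square aluminium rail, 220 mm long (its y axis), 24 mm wide (x), 24 mm high, about 0.2 kg, dark holes on top. Starts on the cork in front of the bay, roughly parallel to its back wall. Origin: centre of its underside; +y is its left end. Pushed near one end it pivots about a point in its other half; pushed at the middle it hardly turns.
- rail_left (a point): Centre of the rail's left (+y) end face, 12 mm above its underside
- rail_right (a point): Centre of the rail's right (-y) end face, 12 mm above its underside
- knobs: Bystander: tall brown bakelite dial knob, 36 mm diameter, 42 mm high, on the cork left of the bay. Origin: centre of underside
- valve: Bystander: green glass tuning-eye valve with brass rim, 26 mm diameter, 56 mm high, standing on the cork right of the bay. Origin: centre of underside
- jar: Bystander: amber glass jar, 56 mm diameter, 75 mm high, beside the tray. Origin: centre of underside
- tin: Bystander: blue tin can, 60 mm diameter, 60 mm high, beside the tray. Origin: centre of underside
- screwdriver: Bystander: screwdriver lying on the shelf right of the tray
- coil: Bystander: copper ring coil, 44 mm diameter, 28 mm high, on the shelf left of the tray. Origin: centre of underside
Things that resemble listed ones, but are neither listed nor needed, are in the scene too. What is meant by the rail is not turquoise, and is the smaller of those in its own colour.

How it is judged (in metres and radians):
On the way:
1. one end of the rail is in beyond the potentiometer while the other end is still outside the bay (((x of rail_right in the frame of tray above -0.1 m and x of rail_left in the frame of tray below -0.115 m) or (x of rail_left in the frame of tray above -0.1 m and x of rail_right in the frame of tray below -0.115 m))), for 0.1 s.
At the end, for the whole second after the job is handed in: The rail lies flat on the cork inside the bay, each end within 10 mm of the back wall, within 0.08 rad of parallel to it, and at rest (x of each of rail_left, rail_right in the frame of tray above -0.022 m and x of rail in the frame of tray below 0 m and y of rail_left in the frame of tray below 0.14 m and y of rail_right in the frame of tray above -0.14 m and angle between the y axis of rail and the y axis of tray, either way round below 0.08 rad and height (world z) of rail below 0.012 m and angle between rail's own z axis and vertical below 0.08 rad and linear speed of rail below 0.01 m/s); the robot touches nothing.
It fails at once if the rail is lifted more than 12 mm off the cork (height (world z) of rail above 0.018 m).
It fails at once if the rail is tipped (angle between rail's own z axis and vertical above 0.25 rad).
It fails at once if another loose thing is moved more than 20 mm (distance of any of knobs, valve, jar, tin, screwdriver, coil from where it was at the start of the episode above 0.02 m).
It also fails if it takes over 61 s, if anything falls off the work surface, if the arm or the gripper's body presses on something with over 40 N, if the wrist force passes 120 N, or if a joint passes its speed limit or range.

## Working session

There is one attempt and no reset: what is moved stays moved. The work goes in short steps, Python scripts to look and compute and a tool call to move; the robot and the scene stay as the last step left them, time stands still between calls to the robot, and variables do not carry over. Pictures are saved under pics/ and viewed, and the job is handed in when it is done.

Besides the shell and the picture viewer there is one more tool, called after "Emit:" by a JSON object that holds its "op" and its "data", one argument or row to a line. jog_arm: Moves the arm, as the interface text tells. Its arguments: {"type":"object","properties":{"increments":{"type":"array","items":{"type":"object","properties":{"rx":{"type":"number"},"ry":{"type":"number"},"rz":{"type":"number"},"x":{"type":"number"},"y":{"type":"number"},"z":{"type":"number"},"hand":{"type":"number"}}}},"force":{"type":"number"}},"required":["increments"]}

```bash
mkdir -p pics; python3 - <<'E'
from rig import *
import cv2
s=sense();print(s)
for n in("scene","side"):
    im=capture(n);cv2.imwrite(f"pics/{n}0.png",im[:,:,::-1]);c=get_calibration(n);print(n,c)
print(get_calibration("wrist"))
E
```

```text
{'time_s': 0.0, 'joints': array([ 1.11858292e+00,  3.13482682e-01,  1.49843475e+00, -6.91424909e-05,
        1.33100128e+00, -2.23373133e-01]), 'dq': array([ 0.00137248,  0.0008778 , -0.00140572, -0.00115767, -0.00063723,
       -0.00160131]), 'tau': array([ 1.82471162e-03, -4.12268007e+01, -2.59739774e+01, -7.69285316e-05,
        4.22099591e-03,  1.79113172e-06]), 'eef_pos': array([118.9943539 , 511.0706176 , 230.71923165]), 'ee_rot': array([ 0.70235066,  0.08027482,  0.7026166 , -0.08117524]), 'force': array([0.16483636, 0.07220026, 0.00514648]), 'wrist_torque': array([-0.02843951, -0.08472997, -0.00892487]), 'grip_width': 1.0017679807729296}
scene {'camera_matrix': array([[417.2892846 ,   0.        , 259.70189366],
       [  0.        , 417.2892846 , 192.9789771 ],
       [  0.        ,   0.        ,   1.        ]]), 'R': array([[-0.39803121,  0.91708641, -0.02288397],
       [ 0.60180184,  0.2422023 , -0.76103389],
       [-0.69239129, -0.31668686, -0.64830836]]), 't': array([ 196.62059402, -228.7339438 , 1580.19293936])}
side {'camera_matrix': array([[372.36835924,   0.        
[... 159 characters left out ...]
  0.02303211],
       [-0.1007661 , -0.45809354, -0.88317411],
       [ 0.23746318,  0.85096311, -0.46847948]]), 't': array([-399.81236056,  102.01172834, 1138.84412578])}
{'camera_matrix': array([[286.33370522,   0.        , 257.07625848],
       [  0.        , 286.33370522, 191.24043271],
       [  0.        ,   0.        ,   1.        ]]), 'T_tool_cam': array([[ 9.63855613e-04, -3.06962613e-01,  9.51721086e-01,
        -1.41426886e+02],
       [ 9.99999493e-01,  1.80242126e-05, -1.00693615e-03,
         5.91604095e-01],
       [ 2.91937728e-04,  9.51721574e-01,  3.06962475e-01,
        -7.84228559e+01],
       [ 0.00000000e+00,  0.00000000e+00,  0.00000000e+00,
         1.00000000e+00]])}
```

View pics/scene0.png

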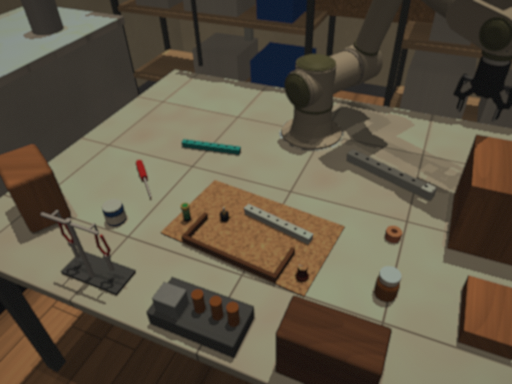

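View pics/side0.png

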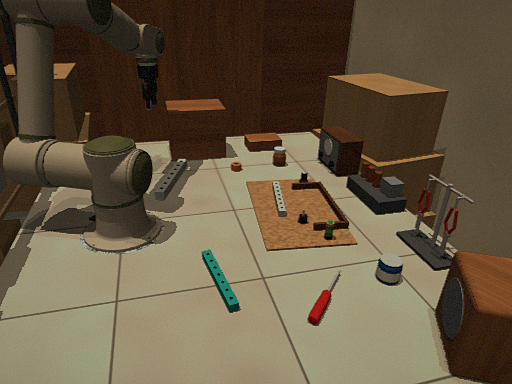

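Rail candidates in the scene view are turquoise at (211,147), a long grey one at (390,173) off the tray, and a smaller grey one at (278,222) on the cork. The last fits: it isn't turquoise, it is the smaller grey one, and it lies in front of the bay. I'll confirm that in an enlarged crop.

```bash
python3 - <<'E'
import cv2
a=cv2.imread("pics/scene0.png")[175:295,155:355];cv2.imwrite("pics/crop_s.png",cv2.resize(a,(800,480),interpolation=cv2.INTER_CUBIC))
a=cv2.imread("pics/side0.png")[160:260,235:365];cv2.imwrite("pics/crop_d.png",cv2.resize(a,(780,600),interpolation=cv2.INTER_CUBIC))
E
```

```text
(no output)
```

View pics/crop_s.png

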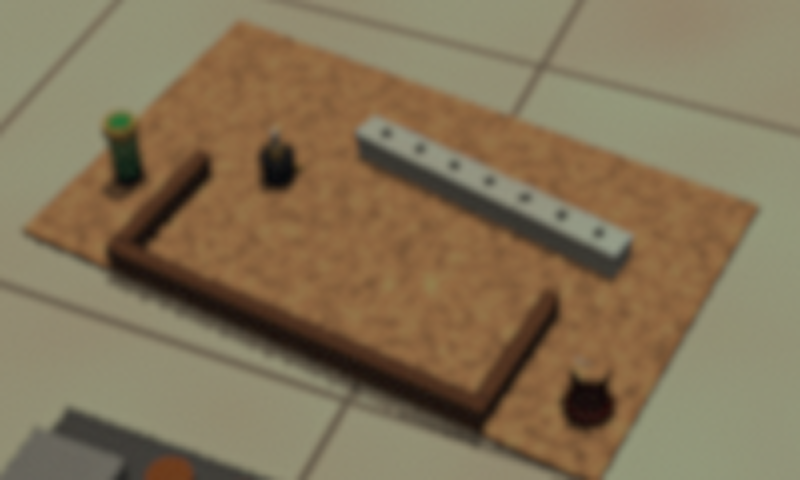

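View pics/crop_d.png

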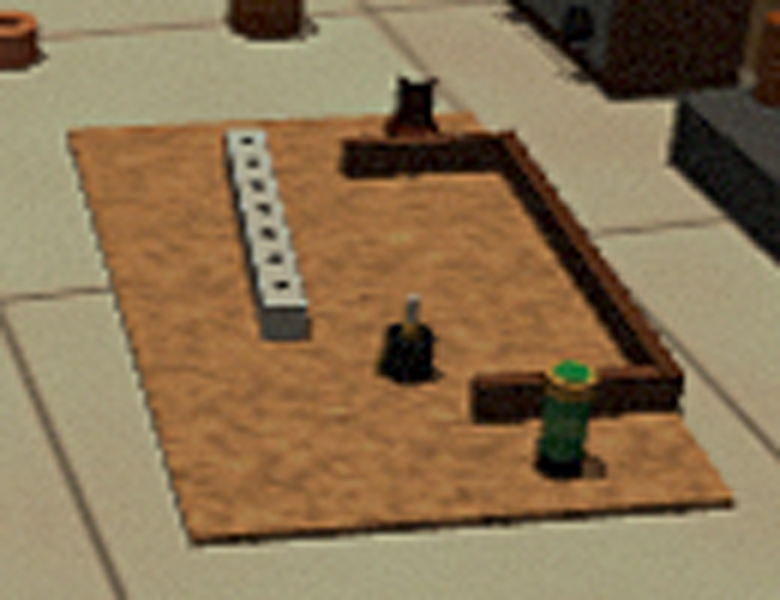

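```bash
cat > h.py <<'E'
import numpy as np,cv2
from scipy.optimize import least_squares
from rig import *
CAL={n:get_calibration(n) for n in("scene","side")}
def proj(n,X):
    c=CAL[n];p=(np.asarray(X,float)@c["R"].T+c["t"])@c["camera_matrix"].T;return p[:,:2]/p[:,2:]
def S(u,v):return (u/4+155-.375,v/4+175-.375)
def D(u,v):return (u/6+235-.4,v/6+160-.4)
def T(p,P,z):
    c,s=np.cos(p[2]),np.sin(p[2]);P=np.asarray(P,float)
    return np.c_[p[0]+c*P[:,0]-s*P[:,1],p[1]+s*P[:,0]+c*P[:,1],np.full(len(P),z)]
def fit(pts,obs,z,p0):
    r=least_squares(lambda p:np.concatenate([(proj(n,T(p,pts[n],z))-np.array(obs[n])).ravel() for n in obs]),p0)
    return r.x,r.fun
E
python3 - <<'E'
from h import *
C=[(-262,-225),(-262,225),(10,-225),(10,225)]
oS=[S(240,20),S(760,207),S(25,232),S(600,478)]
oD=[D(190,543),D(70,130),D(735,503),D(480,113)]
p,f=fit({"scene":C,"side":C},{"scene":oS,"side":oD},6,[500,0,0]);print(p,f.round(1))
for n,o in(("scene",oS),("side",oD)): print(n,fit({n:C},{n:o},6,[500,0,0])[0])
R=[(-12,-110),(12,-110),(-12,110),(12,110)]
rS=[S(375,115),S(357,136),S(633,239),S(613,260)]
rD=[D(262,308),D(307,303),D(228,130),D(262,130)]
q,f=fit({"scene":R,"side":R},{"scene":rS,"side":rD},30,[400,0,0]);print("rail",q,f.round(1))
for n,o in(("scene",rS),("side",rD)): print(n,fit({n:R},{n:o},30,[400,0,0])[0])
k,f=fit({"scene":[(0,0)],"side":[(0,0)]},{"scene":[S(277,180)],"side":[D(410,372)]},6,[400,0,0]);print("pot",k,f)
th=p[2];Ri=np.array([[np.cos(th),np.sin(th)],[-np.sin(th),np.cos(th)]])
print("in tray: rail",Ri@(q[:2]-p[:2]),q[2]-th,"pot",Ri@(k[:2]-p[:2]))
for nm,a,b in(("knob",S(587,418),D(412,130)),("valve",S(128,182),D(562,470))):
    k,f=fit({"scene":[(0,0)],"side":[(0,0)]},{"scene":[a],"side":[b]},6,[400,0,0]);print(nm,Ri@(k[:2]-p[:2]),f.round(1))
E
```

```text
[ 6.81214131e+02 -9.22915518e+00 -1.10338193e-01] [-0.2 -0.2 -0.  -0.5 -0.6 -0.7 -0.8  1.5 -0.1 -0.7 -0.7 -0.2  0.1 -0.5
 -1.5 -0.3]
scene [ 6.80296573e+02 -7.78164675e+00 -1.05445468e-01]
side [ 6.81915548e+02 -1.33621264e+01 -1.19059493e-01]
rail [ 5.20986713e+02  6.53765604e+01 -2.18756641e-01] [ 0.1  0.1 -0.4 -0.7 -0.1 -0.3  0.4 -0.3  0.2 -0.8  0.   0.1  0.  -0.4
  0.7 -0.4]
scene [ 5.22076335e+02  6.58127307e+01 -2.22027651e-01]
side [ 5.19337437e+02  6.29965322e+01 -2.14004849e-01]
pot [553.21928568 -88.20114586   0.        ] [ 0.08322585  0.09790554 -0.00278315  0.21347035]
in tray: rail [-167.46822821   56.50867894] -0.1084184483018541 pot [-118.52054101  -92.58583647]
knob [-34.15574118 198.65321344] [ 0.4 -0.5  0.9  0.2]
valve [ -65.86957029 -188.93698959] [ 0.  -0.3  0.2 -0.3]
```

The enlarged crop confirms it: a short grey-white rail with dark holes on the cork in front of the bay, and the pot near the bay's right wall. Its left end, at tray y of about +166, lies beyond the left wall. The right end therefore goes in first. Next I'll work out the approach.

```bash
cat >> h.py <<'E'
from scipy.spatial.transform import Rotation as Ro
TR=np.array([681.0,-9.2,-0.110])
def w2t(P):
    c,s=np.cos(TR[2]),np.sin(TR[2]);d=np.asarray(P)[...,:2]-TR[:2];return d@np.array([[c,-s],[s,c]])
def tool(s=None):
    s=s or sense();return s["eef_pos"],Ro.from_quat(np.roll(s["ee_rot"],-1)).as_matrix()
def goto(tx,ty,z):
    """shift in tool axes from measured pose to tray point"""
    p,R=tool();w=T(TR,[(tx,ty)],z)[0];return (R.T@(w-p)).round(1)
def st():
    s=sense();p,R=tool(s);print("t",round(s["time_s"],2),"tray xy",w2t(p).round(1),"z",p[2].round(1),"F",s["force"].round(1),"yaw tool z rel tray x",round(np.arctan2(R[1,2],R[0,2])-TR[2],3),"tooly",R[:,1].round(2),"down",R[:,0].round(3))
E
python3 - <<'E'
from h import *
st();p,R=tool();print(R.round(3))
Rt=Ro.from_euler('z',TR[2]).as_matrix()
tx,ty=Rt[:,0],Rt[:,1]
Rd=np.c_[[0,0,-1],-ty*1,np.cross([0,0,-1],-ty)]
for sgn in(1,-1):
    Rd=np.c_[[0,0,-1],sgn*ty,np.cross([0,0,-1],sgn*ty)];print(sgn,Ro.from_matrix(R.T@Rd).as_rotvec().round(3))
print(goto(-205,-30,120), R.T@Rt)
E
```

```text
t 0.1 tray xy [-615.7  455.5] z 230.8 F [0.8 0.6 0.4] yaw tool z rel tray x -0.119 tooly [ 0.23  0.97 -0.  ] down [-0.001 -0.001 -1.   ]
[[-0.001  0.227  0.974]
 [-0.001  0.974 -0.227]
 [-1.    -0.001 -0.   ]]
1 [-0.119 -0.     0.001]
-1 [3.023e+00 2.000e-03 1.000e-03]
[ 111.1 -433.2  465.4] [[-4.23889019e-04 -1.07259547e-03 -9.99999335e-01]
 [ 1.18568202e-01  9.92945284e-01 -1.11528912e-03]
 [ 9.92945820e-01 -1.18568596e-01 -2.93722886e-04]]
```

Emit:
{"op": "jog_arm", "data": {
  "increments": [
    {"rx": -0.119, "hand": 0},
    {"z": 36, "y": -44, "x": 0, "hand": 0},
    {"z": 36, "y": -44, "hand": 0},
    {"z": 36, "y": -44, "hand": 0},
    {"z": 36, "y": -44, "hand": 0}
  ],
  "force": 40
}}

```text
schema error: expected keys rx, ry, rz, x, y, z, hand
```

Emit:
{"op": "jog_arm", "data": {
  "increments": [
    {"z": 36, "y": -44, "x": 10},
    {"z": 36, "y": -44, "x": 15},
    {"z": 36, "y": -44, "x": 15},
    {"z": 36, "y": -44, "x": 15},
    {"z": 36, "y": -44, "x": 15}
  ]
}}

```text
schema error: expected keys rx, ry, rz, x, y, z, hand
```

```bash
python3 - <<'E'
from h import *
st();print(goto(-215,-35,14))
cv2.imwrite("pics/w1.png",capture("wrist")[:,:,::-1])
E
```

```text
t 0.1 tray xy [-615.7  455.5] z 230.8 F [0.8 0.6 0.4] yaw tool z rel tray x -0.119 tooly [ 0.23  0.97 -0.  ] down [-0.001 -0.001 -1.   ]
[ 217.2 -439.2  456.1]
```

View pics/w1.png

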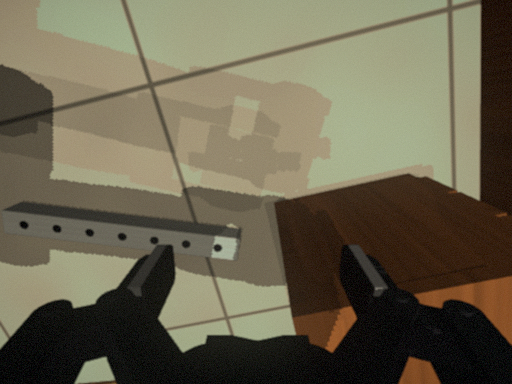

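All seven keys are needed in each row. The wrist view shows the wrong, larger grey rail at the left and a wooden box.

Emit:
{"op": "jog_arm", "data": {
  "increments": [
    {"rx": -0.119, "ry": 0, "rz": 0, "x": 0, "y": 0, "z": 0, "hand": 0},
    {"rx": 0, "ry": 0, "rz": 0, "x": 0, "z": 36, "y": -44, "hand": 0},
    {"rx": 0, "ry": 0, "rz": 0, "x": 0, "z": 36, "y": -44, "hand": 0},
    {"rx": 0, "ry": 0, "rz": 0, "x": 0, "z": 36, "y": -44, "hand": 0},
    {"rx": 0, "ry": 0, "rz": 0, "x": 0, "z": 36, "y": -44, "hand": 0}
  ],
  "force": 40
}}

```text
time_s: 0.78
eef_pos: [243.5, 319.0, 231.2]
ee_rot: [0.706, 0.039, 0.706, -0.039]
force: [1.6, 0.0, 1.1]
grip_width: -0.002
```

Emit:
{"op": "jog_arm", "data": {
  "increments": [
    {"rx": 0, "ry": 0, "rz": 0, "x": 10, "z": 36, "y": -44, "hand": 0},
    {"rx": 0, "ry": 0, "rz": 0, "x": 15, "z": 36, "y": -44, "hand": 0},
    {"rx": 0, "ry": 0, "rz": 0, "x": 15, "z": 36, "y": -44, "hand": 0},
    {"rx": 0, "ry": 0, "rz": 0, "x": 15, "z": 36, "y": -44, "hand": 0},
    {"rx": 0, "ry": 0, "rz": 0, "x": 15, "z": 36, "y": -44, "hand": 0}
  ]
}}

```text
time_s: 1.4
eef_pos: [398.5, 80.4, 160.9]
ee_rot: [0.706, 0.039, 0.706, -0.039]
force: [0.6, 0.5, 0.9]
grip_width: 0.002
```

```bash
python3 - <<'E'
from h import *
st();print(goto(-225,-35,14))
cv2.imwrite("pics/w2.png",capture("wrist")[:,:,::-1])
E
```

```text
t 1.4 tray xy [-290.7   58. ] z 160.9 F [0.6 0.5 0.9] yaw tool z rel tray x -0.0 tooly [0.11 0.99 0.  ] down [ 0.  0. -1.]
[146.9 -93.   65.6]
```

View pics/w2.png

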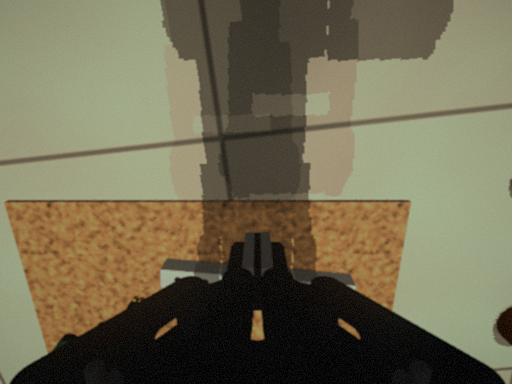

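Emit:
{"op": "jog_arm", "data": {
  "increments": [
    {"rx": 0, "ry": 0, "rz": 0, "x": 20, "z": 32, "y": -46, "hand": 0},
    {"rx": 0, "ry": 0, "rz": 0, "x": 35, "z": 31, "y": -46, "hand": 0},
    {"rx": 0, "ry": 0, "rz": 0, "x": 50, "z": 0, "y": 0, "hand": 0},
    {"rx": 0, "ry": 0, "rz": 0, "x": 40, "z": 0, "y": 0, "hand": 0},
    {"rx": 0, "ry": 0, "rz": 0, "x": 0, "z": 0, "y": 0, "hand": 0}
  ]
}}

```text
time_s: 2.08
eef_pos: [447.5, -13.4, 16.2]
ee_rot: [0.704, 0.039, 0.708, -0.038]
force: [-0.2, -0.2, 0.2]
grip_width: -0.002
```

```bash
python3 - <<'E'
from h import *
st();print(goto(-205,-35,14))
for n,b,k in(("scene",(175,295,155,355),4),("side",(160,260,235,365),6)):
    a=capture(n)[:,:,::-1][b[0]:b[1],b[2]:b[3]];cv2.imwrite(f"pics/{n}1.png",cv2.resize(a,None,fx=k,fy=k,interpolation=cv2.INTER_CUBIC))
E
```

```text
t 2.08 tray xy [-231.7  -29.8] z 16.2 F [-0.2 -0.2  0.2] yaw tool z rel tray x -0.0 tooly [0.11 0.99 0.  ] down [-0.005  0.002 -1.   ]
[ 2.  -5.2 26.7]
```

View pics/side1.png

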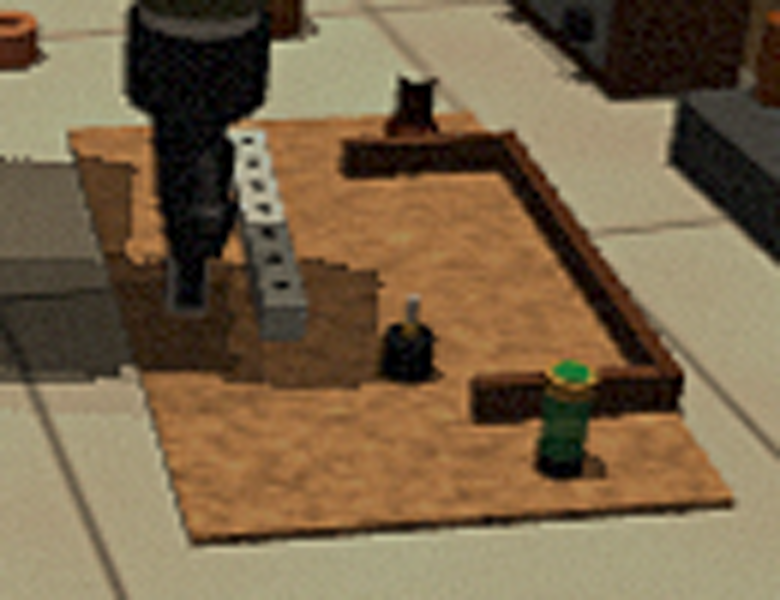

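View pics/scene1.png

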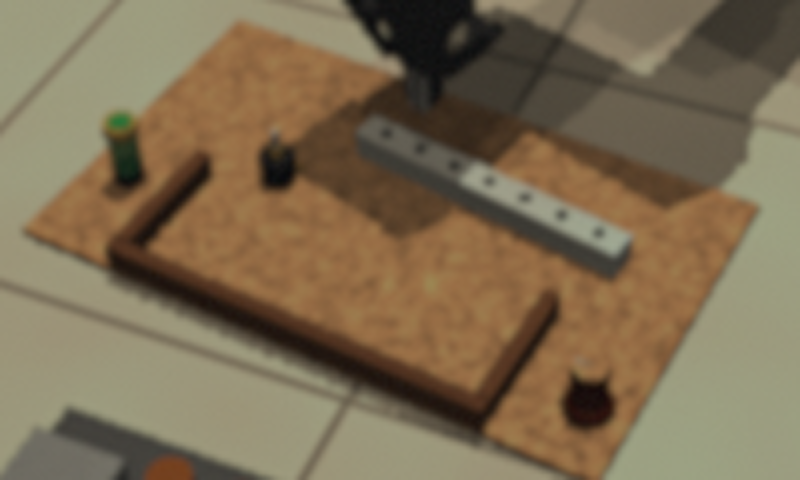

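The fingertips are just robot-side of the rail's right end, at side crop (190,290), clear of the pot at (408,355). Now I'll push.

Emit:
{"op": "jog_arm", "data": {
  "increments": [
    {"rx": 0, "ry": 0, "rz": 0, "x": 0, "z": 16, "y": -3, "hand": 0},
    {"rx": 0, "ry": 0, "rz": 0, "x": 0, "z": 10, "y": 0, "hand": 0},
    {"rx": 0, "ry": 0, "rz": 0, "x": 0, "z": 10, "y": 0, "hand": 0},
    {"rx": 0, "ry": 0, "rz": 0, "x": 0, "z": 10, "y": 0, "hand": 0},
    {"rx": 0, "ry": 0, "rz": 0, "x": 0, "z": 10, "y": 0, "hand": 0}
  ]
}}

```text
time_s: 2.8
eef_pos: [505.0, -22.9, 18.0]
ee_rot: [0.706, 0.039, 0.706, -0.039]
force: [-0.4, -0.1, -0.0]
grip_width: 0.001
```

Emit:
{"op": "jog_arm", "data": {
  "increments": [
    {"rx": 0, "ry": 0, "rz": 0, "x": 0, "z": 10, "y": 0, "hand": 0},
    {"rx": 0, "ry": 0, "rz": 0, "x": 0, "z": 10, "y": 0, "hand": 0},
    {"rx": 0, "ry": 0, "rz": 0, "x": 0, "z": 10, "y": 0, "hand": 0},
    {"rx": 0, "ry": 0, "rz": 0, "x": 0, "z": 5, "y": 0, "hand": 0},
    {"rx": 0, "ry": 0, "rz": 0, "x": 0, "z": 0, "y": 0, "hand": 0}
  ]
}}

```text
time_s: 3.42
eef_pos: [539.4, -26.8, 17.8]
ee_rot: [0.706, 0.039, 0.706, -0.039]
force: [-0.1, -0.2, 0.2]
grip_width: -0.001
```

```bash
cat > look.py <<'E'
from h import *
import sys
st()
for n,b,k in(("scene",(175,295,155,355),4),("side",(160,260,235,365),6)):
    a=capture(n)[:,:,::-1][b[0]:b[1],b[2]:b[3]];cv2.imwrite(f"pics/{n}{sys.argv[1]}.png",cv2.resize(a,None,fx=k,fy=k,interpolation=cv2.INTER_CUBIC))
E
python3 look.py 2
```

```text
t 3.42 tray xy [-138.8  -33.1] z 17.8 F [-0.1 -0.2  0.2] yaw tool z rel tray x 0.0 tooly [ 0.11  0.99 -0.  ] down [ 0. -0. -1.]
```

View pics/side2.png

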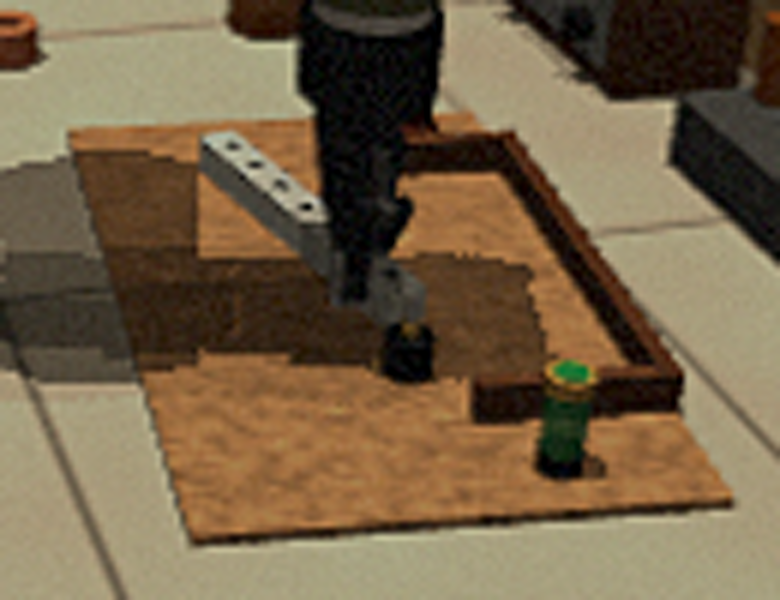

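View pics/scene2.png

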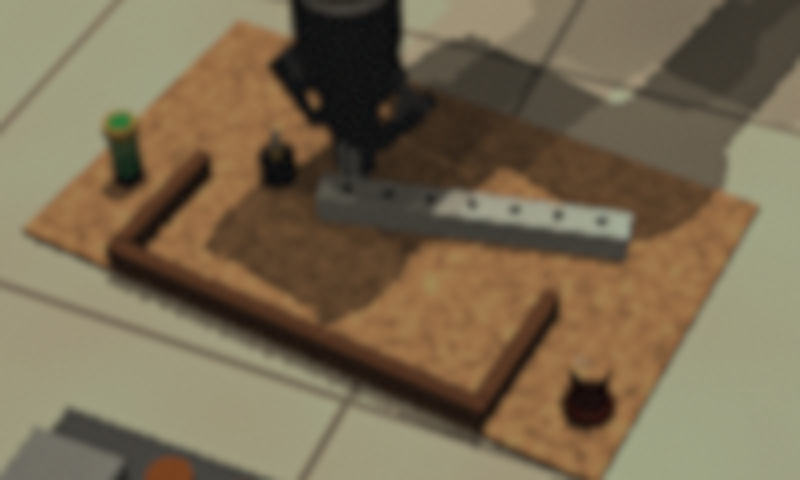

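The rail has pivoted. Its right end, at scene crop (320,190), sits just inside the pot line, and its left end at (632,225) stayed outside. I'll measure it.

```bash
cat >> h.py <<'E'
def rail(oS,oD=None,guess=(550,40,0.2)):
    """oS/oD: dict corner->crop px; corners rr (right robot), rb, lr, lb"""
    K=dict(rr=(-12,-110),rb=(12,-110),lr=(-12,110),lb=(12,110))
    pts={};obs={}
    for n,o,f in(("scene",oS,S),("side",oD,D)):
        if o: pts[n]=[K[k] for k in o];obs[n]=[f(*o[k]) for k in o]
    q,f=fit(pts,obs,30,guess);c=w2t(q[:2]);a=q[2]-TR[2]
    u=np.array([-np.sin(a),np.cos(a)])
    print("rail tray",c.round(1),"yaw",a.round(3),"L",(c+110*u).round(1),"R",(c-110*u).round(1),"res",f.round(1))
E
python3 - <<'E'
from h import *
rail(dict(rr=(322,177),rb=(318,198),lr=(635,212),lb=(627,240)),dict(lr=(200,138),lb=(235,130)))
E
```

```text
rail tray [-141.5   57.3] yaw 0.319 L [-176.1  161.8] R [-107.   -47.1] res [ 0.4 -0.4 -0.7  0.2 -0.6  0.6  0.5 -0.2 -0.2 -0.5 -0.4 -0.3]
```

Emit:
{"op": "jog_arm", "data": {
  "increments": [
    {"rx": 0, "ry": 0, "rz": 0, "x": 0, "z": 10, "y": 3, "hand": 0},
    {"rx": 0, "ry": 0, "rz": 0, "x": 0, "z": 10, "y": 3, "hand": 0},
    {"rx": 0, "ry": 0, "rz": 0, "x": 0, "z": 10, "y": 3, "hand": 0},
    {"rx": 0, "ry": 0, "rz": 0, "x": 0, "z": 10, "y": 3, "hand": 0},
    {"rx": 0, "ry": 0, "rz": 0, "x": 0, "z": 0, "y": 0, "hand": 0}
  ]
}}

```text
time_s: 4.15
eef_pos: [581.0, -19.1, 17.9]
ee_rot: [0.706, 0.039, 0.706, -0.039]
force: [-0.2, 0.2, 0.4]
grip_width: 0.001
```

```bash
python3 look.py 3
```

```text
t 4.15 tray xy [-98.4 -20.8] z 17.9 F [-0.2  0.2  0.4] yaw tool z rel tray x 0.001 tooly [ 0.11  0.99 -0.  ] down [ 0.001 -0.    -1.   ]
```

View pics/side3.png

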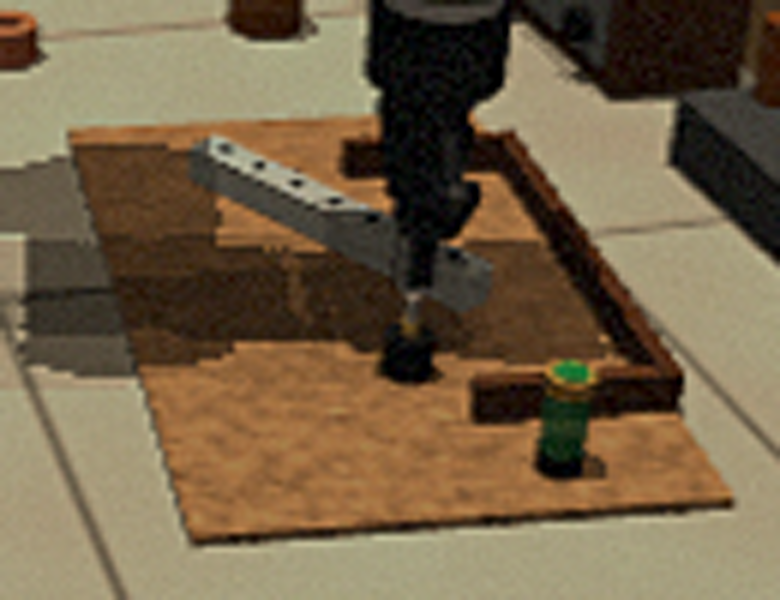

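View pics/scene3.png

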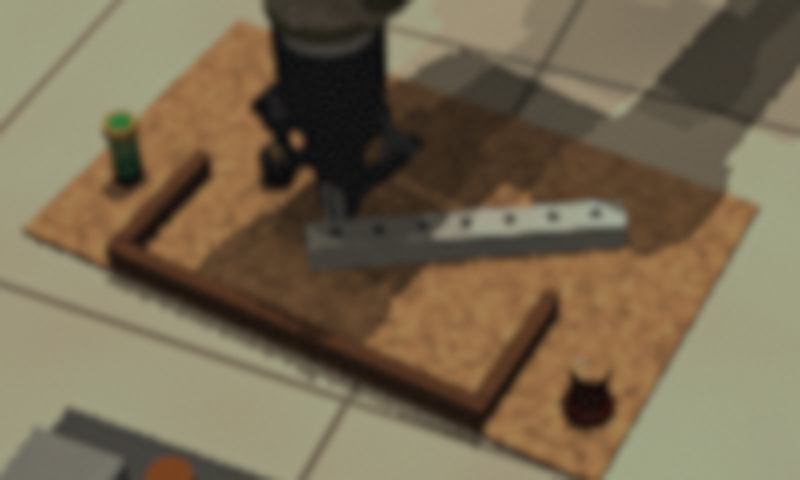

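```bash
python3 - <<'E'
from h import *
rail(dict(rr=(308,222),rb=(308,246),lr=(622,202),lb=(628,228)),dict(lb=(213,137),lr=(190,150)))
E
```

```text
rail tray [-125.1   61.6] yaw 0.588 L [-186.1  153.2] R [-64.1 -29.9] res [-0.3 -0.1 -0.2  0.2  0.1 -0.2  0.  -0.6  0.6 -0.6 -0.2 -1. ]
```

Criterion 1 is met: right end at tray x = -64, left end at -186. Next I'll slide the rail along its axis by pushing on the left end face, with the tool turned to match. First I retreat, lift and move over.

Emit:
{"op": "jog_arm", "data": {
  "increments": [
    {"rx": 0, "ry": 0, "rz": 0, "x": 0, "z": -25, "y": 0, "hand": 0},
    {"rx": 0, "ry": 0, "rz": 0, "x": -45, "z": -15, "y": 0, "hand": 0},
    {"rx": 0, "ry": 0, "rz": 0, "x": -25, "z": -20, "y": 50, "hand": 0},
    {"rx": 0, "ry": 0, "rz": 0, "x": 0, "z": -20, "y": 55, "hand": 0},
    {"rx": 0, "ry": 0, "rz": 0, "x": 0, "z": -25, "y": 55, "hand": 0}
  ]
}}

```text
time_s: 4.88
eef_pos: [492.8, 152.7, 88.4]
ee_rot: [0.706, 0.039, 0.706, -0.039]
force: [1.1, 0.7, 0.8]
grip_width: 0.003
```

Emit:
{"op": "jog_arm", "data": {
  "increments": [
    {"rx": 0, "ry": 0, "rz": 0, "x": 0, "z": -5, "y": 50, "hand": 0},
    {"rx": -0.147, "ry": 0, "rz": 0, "x": 0, "z": 0, "y": 0, "hand": 0},
    {"rx": -0.147, "ry": 0, "rz": 0, "x": 0, "z": 0, "y": 0, "hand": 0},
    {"rx": -0.147, "ry": 0, "rz": 0, "x": 0, "z": 0, "y": 0, "hand": 0},
    {"rx": -0.147, "ry": 0, "rz": 0, "x": 0, "z": 0, "y": 0, "hand": 0}
  ]
}}

```text
time_s: 5.5
eef_pos: [493.7, 201.4, 88.0]
ee_rot: [0.687, -0.169, 0.687, 0.169]
force: [0.1, 0.4, 0.2]
grip_width: 0.001
```

```bash
python3 look.py 4;python3 - <<'E'
from h import *
print(goto(-206,183,16), sense()["joints"].round(2))
E
```

```text
t 5.5 tray xy [-209.3  188.8] z 88.0 F [0.1 0.4 0.2] yaw tool z rel tray x 0.593 tooly [-0.46  0.89  0.  ] down [-0. -0. -1.]
[72.  -6.6 -0.5] [ 0.17  0.49  1.65 -0.    1.01 -1.88]
```

View pics/scene4.png

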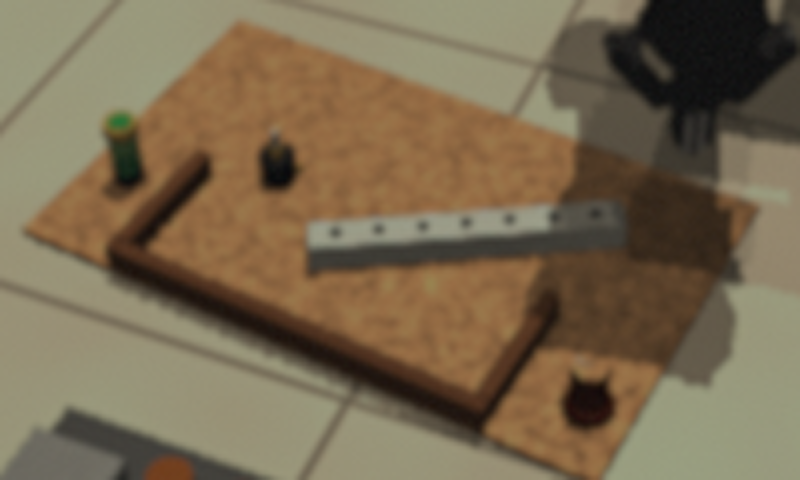

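Emit:
{"op": "jog_arm", "data": {
  "increments": [
    {"rx": 0, "ry": 0, "rz": 0, "x": 45, "z": 0, "y": 0, "hand": 0},
    {"rx": 0, "ry": 0, "rz": 0, "x": 27, "z": 0, "y": -5, "hand": 0},
    {"rx": 0, "ry": 0, "rz": 0, "x": 0, "z": 0, "y": -12, "hand": 0},
    {"rx": 0, "ry": 0, "rz": 0, "x": 0, "z": 0, "y": -10, "hand": 0},
    {"rx": 0, "ry": 0, "rz": 0, "x": 0, "z": 0, "y": -10, "hand": 0}
  ]
}}

```text
time_s: 6.22
eef_pos: [512.0, 168.1, 17.2]
ee_rot: [0.688, -0.167, 0.686, 0.167]
force: [-0.1, 1.5, 1.2]
grip_width: 0.003
```

Emit:
{"op": "jog_arm", "data": {
  "increments": [
    {"rx": 0, "ry": 0, "rz": 0, "x": 0, "z": 0, "y": -8, "hand": 0},
    {"rx": 0, "ry": 0, "rz": 0, "x": 0, "z": 0, "y": -8, "hand": 0},
    {"rx": 0, "ry": 0, "rz": 0, "x": 0, "z": 0, "y": -8, "hand": 0},
    {"rx": 0, "ry": 0, "rz": 0, "x": 0, "z": 0, "y": -8, "hand": 0},
    {"rx": 0, "ry": 0, "rz": 0, "x": 0, "z": 0, "y": 0, "hand": 0}
  ]
}}

```text
time_s: 6.85
eef_pos: [526.0, 139.7, 15.9]
ee_rot: [0.687, -0.167, 0.687, 0.167]
force: [-0.4, 1.4, 0.0]
grip_width: -0.002
```

```bash
python3 look.py 5
```

```text
t 6.85 tray xy [-170.4  131. ] z 15.9 F [-0.4  1.4  0. ] yaw tool z rel tray x 0.588 tooly [-0.46  0.89 -0.  ] down [ 0. -0. -1.]
```

View pics/scene5.png

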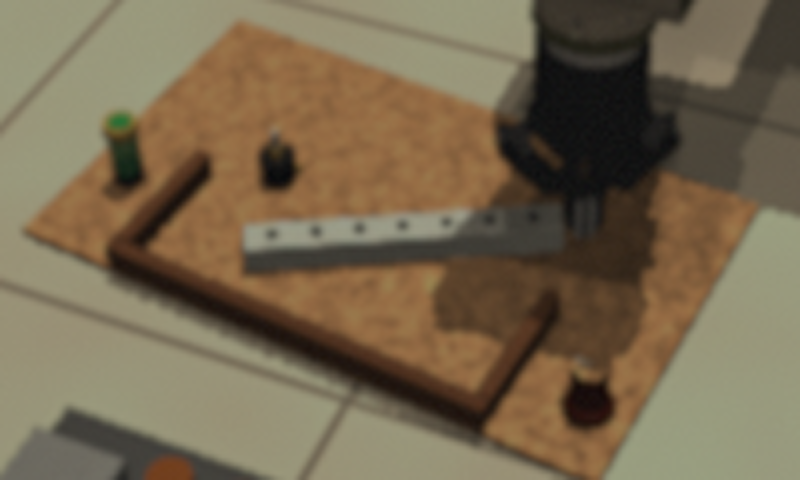

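View pics/side5.png

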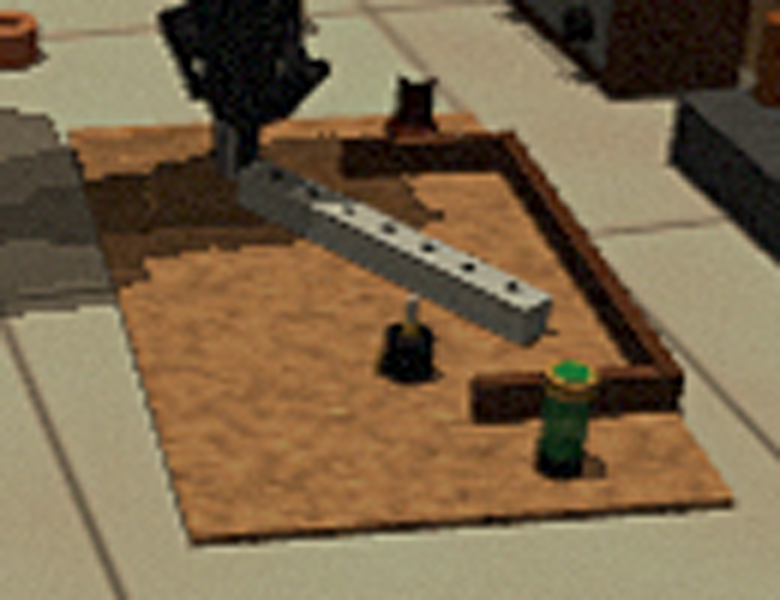

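```bash
python3 - <<'E'
from h import *
rail(dict(rr=(243,226),rb=(245,251)),dict(rr=(529,316),rb=(550,297),lr=(240,174)))
E
```

```text
rail tray [-101.8   24. ] yaw 0.593 L [-163.3  115.2] R [-40.3 -67.2] res [-0.1 -0.3 -0.6 -0.3 -0.4 -1.   0.7 -0.3 -0.5 -0.7]
```

Emit:
{"op": "jog_arm", "data": {
  "increments": [
    {"rx": 0, "ry": 0, "rz": 0, "x": 0, "z": 0, "y": -8, "hand": 0},
    {"rx": 0, "ry": 0, "rz": 0, "x": 0, "z": 0, "y": -8, "hand": 0},
    {"rx": 0, "ry": 0, "rz": 0, "x": 0, "z": 0, "y": -8, "hand": 0},
    {"rx": 0, "ry": 0, "rz": 0, "x": 0, "z": 0, "y": -8, "hand": 0},
    {"rx": 0, "ry": 0, "rz": 0, "x": 0, "z": 0, "y": 0, "hand": 0}
  ]
}}

```text
time_s: 7.58
eef_pos: [540.8, 111.2, 16.0]
ee_rot: [0.687, -0.167, 0.687, 0.167]
force: [-0.4, 0.5, -0.9]
grip_width: 0.001
```

```bash
python3 look.py 6
```

```text
t 7.58 tray xy [-152.6  104.3] z 16.0 F [-0.4  0.5 -0.9] yaw tool z rel tray x 0.587 tooly [-0.46  0.89 -0.  ] down [ 0. -0. -1.]
```

View pics/scene6.png

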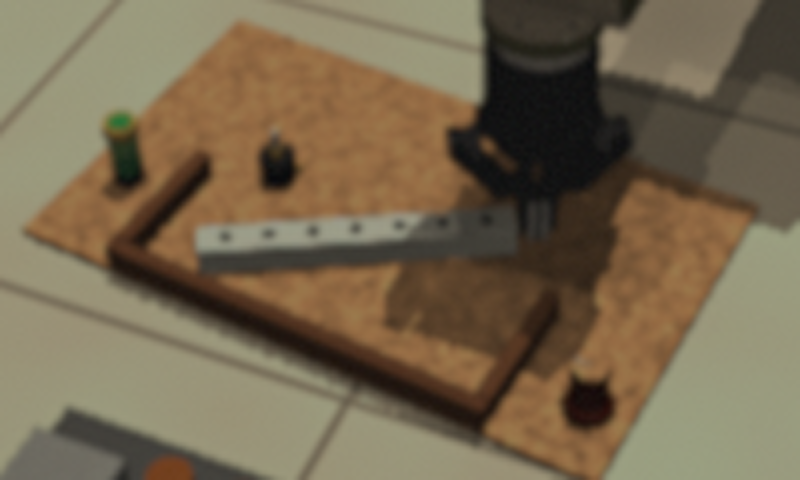

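View pics/side6.png

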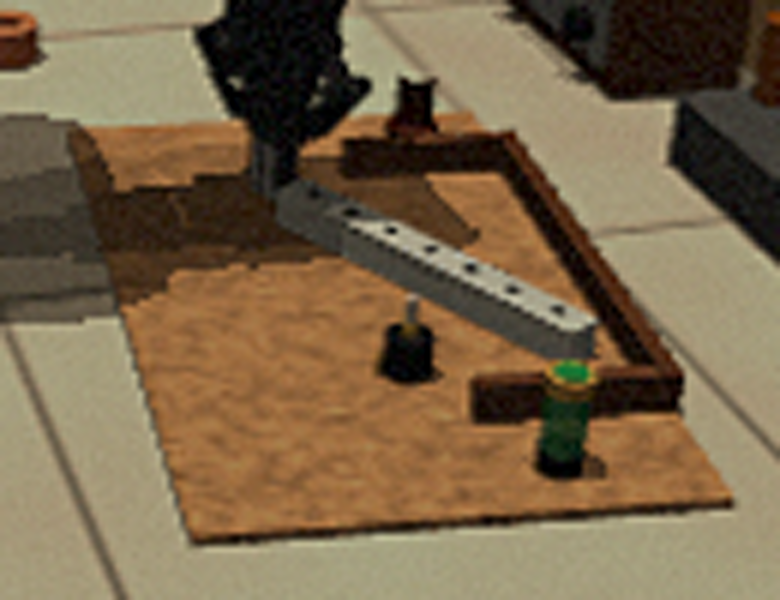

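The rail slid cleanly: left end at about (-145, +89) is now inside the left wall's y, and the right end is near the back at about (-22, -94). Next I'll go around to the robot side of the left end.

Emit:
{"op": "jog_arm", "data": {
  "increments": [
    {"rx": 0, "ry": 0, "rz": 0, "x": -5, "z": 0, "y": 20, "hand": 0},
    {"rx": 0, "ry": 0, "rz": 0, "x": -50, "z": 0, "y": 0, "hand": 0},
    {"rx": 0.147, "ry": 0, "rz": 0, "x": -10, "z": 0, "y": 0, "hand": 0},
    {"rx": 0.147, "ry": 0, "rz": 0, "x": 0, "z": 0, "y": 0, "hand": 0},
    {"rx": 0.147, "ry": 0, "rz": 0, "x": 0, "z": 0, "y": 0, "hand": 0}
  ]
}}

```text
time_s: 8.3
eef_pos: [530.5, 131.0, 81.5]
ee_rot: [0.707, -0.012, 0.707, 0.012]
force: [-0.3, -0.1, -0.2]
grip_width: -0.001
```

Emit:
{"op": "jog_arm", "data": {
  "increments": [
    {"rx": 0.147, "ry": 0, "rz": 0, "x": 0, "z": 0, "y": 0, "hand": 0},
    {"rx": 0, "ry": 0, "rz": 0, "x": 0, "z": -25, "y": -15, "hand": 0},
    {"rx": 0, "ry": 0, "rz": 0, "x": 0, "z": -5, "y": -48, "hand": 0},
    {"rx": 0, "ry": 0, "rz": 0, "x": 0, "z": 0, "y": 0, "hand": 0}
  ]
}}

```text
time_s: 8.8
eef_pos: [493.6, 69.7, 81.4]
ee_rot: [0.706, 0.039, 0.706, -0.039]
force: [0.9, 0.8, -0.4]
grip_width: -0.001
```

```bash
python3 look.py 7;python3 - <<'E'
from h import *
print(goto(-190,58,16))
E
```

```text
t 8.8 tray xy [-194.9   57.9] z 81.4 F [ 0.9  0.8 -0.4] yaw tool z rel tray x -0.002 tooly [ 0.11  0.99 -0.  ] down [-0. -0. -1.]
[65.3 -1.4  4.4]
```

View pics/scene7.png

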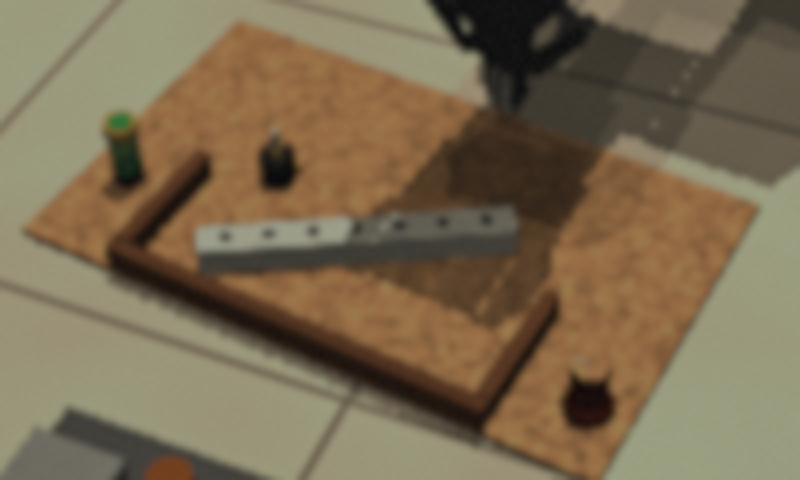

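```bash
python3 - <<'E'
from h import *
rail(dict(rr=(195,228),rb=(199,253),lr=(514,207),lb=(517,232)))
E
```

```text
rail tray [-83.8  -1.9] yaw 0.59 L [-145.    89.5] R [-22.6 -93.3] res [ 0.5 -0.  -0.8  0.1  0.  -0.   0.3 -0.1]
```

Emit:
{"op": "jog_arm", "data": {
  "increments": [
    {"rx": 0, "ry": 0, "rz": 0, "x": 45, "z": 0, "y": 0, "hand": 0},
    {"rx": 0, "ry": 0, "rz": 0, "x": 20, "z": 10, "y": 0, "hand": 0},
    {"rx": 0, "ry": 0, "rz": 0, "x": 0, "z": 15, "y": 0, "hand": 0},
    {"rx": 0, "ry": 0, "rz": 0, "x": 0, "z": 10, "y": 0, "hand": 0},
    {"rx": 0, "ry": 0, "rz": 0, "x": 0, "z": 10, "y": 0, "hand": 0}
  ]
}}

```text
time_s: 9.52
eef_pos: [539.6, 66.1, 16.1]
ee_rot: [0.706, 0.038, 0.706, -0.038]
force: [-0.7, -0.1, 1.0]
grip_width: 0.005
```

Emit:
{"op": "jog_arm", "data": {
  "increments": [
    {"rx": 0, "ry": 0, "rz": 0, "x": 0, "z": 10, "y": 0, "hand": 0},
    {"rx": 0, "ry": 0, "rz": 0, "x": 0, "z": 10, "y": 0, "hand": 0},
    {"rx": 0, "ry": 0, "rz": 0, "x": 0, "z": 10, "y": 0, "hand": 0},
    {"rx": 0, "ry": 0, "rz": 0, "x": 0, "z": 0, "y": 0, "hand": 0}
  ]
}}

```text
time_s: 10.02
eef_pos: [569.7, 61.9, 15.9]
ee_rot: [0.706, 0.039, 0.706, -0.039]
force: [-0.1, -0.8, 0.1]
grip_width: -0.0
```

```bash
python3 look.py 8
```

```text
t 10.03 tray xy [-118.4   58.5] z 15.9 F [-0.1 -0.8  0.1] yaw tool z rel tray x -0.0 tooly [ 0.11  0.99 -0.  ] down [ 0.001 -0.    -1.   ]
```

View pics/scene8.png

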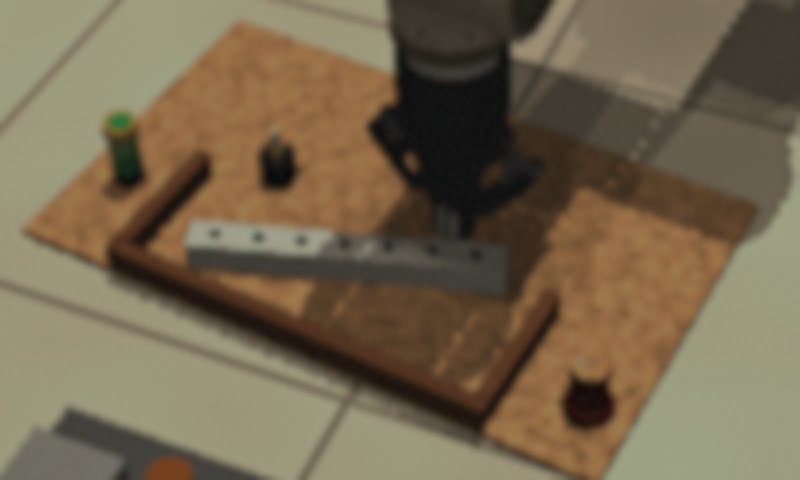

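View pics/side8.png

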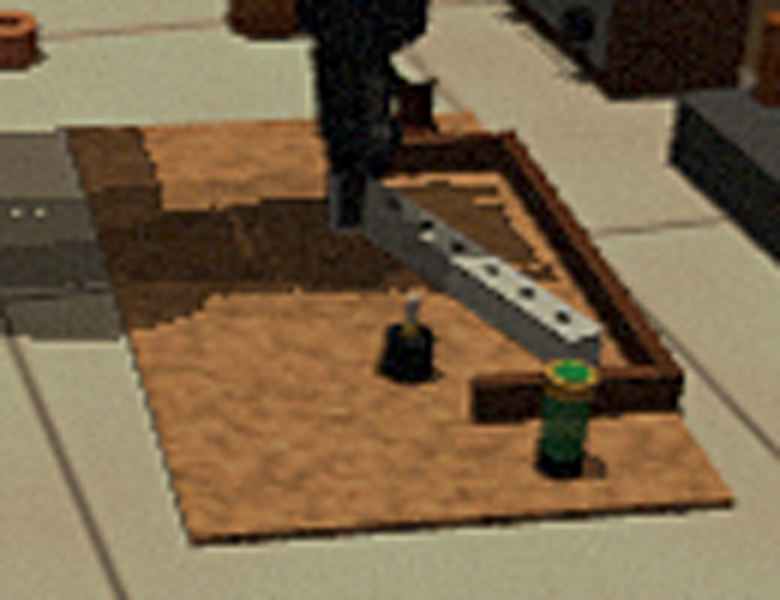

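```bash
python3 - <<'E'
from h import *
rail(dict(rr=(190,221),rb=(187,247),lr=(507,244),lb=(504,270)))
E
```

```text
rail tray [-67.7  -1.2] yaw 0.399 L [-110.4  100.1] R [ -24.9 -102.6] res [ 0.3  0.1 -0.9 -0.2  0.2 -0.   0.3 -0. ]
```

Emit:
{"op": "jog_arm", "data": {
  "increments": [
    {"rx": 0, "ry": 0, "rz": 0, "x": 0, "z": 10, "y": 0, "hand": 0},
    {"rx": 0, "ry": 0, "rz": 0, "x": 0, "z": 10, "y": 0, "hand": 0},
    {"rx": 0, "ry": 0, "rz": 0, "x": 0, "z": 10, "y": 0, "hand": 0},
    {"rx": 0, "ry": 0, "rz": 0, "x": 0, "z": 10, "y": 0, "hand": 0},
    {"rx": 0, "ry": 0, "rz": 0, "x": 0, "z": 0, "y": 0, "hand": 0}
  ]
}}

```text
time_s: 10.75
eef_pos: [609.5, 57.5, 15.9]
ee_rot: [0.706, 0.039, 0.706, -0.039]
force: [-0.2, -0.4, 0.1]
grip_width: 0.0
```

```bash
python3 look.py 9
```

```text
t 10.75 tray xy [-78.4  58.5] z 15.9 F [-0.2 -0.4  0.1] yaw tool z rel tray x 0.0 tooly [ 0.11  0.99 -0.  ] down [ 0.001 -0.    -1.   ]
```

View pics/scene9.png

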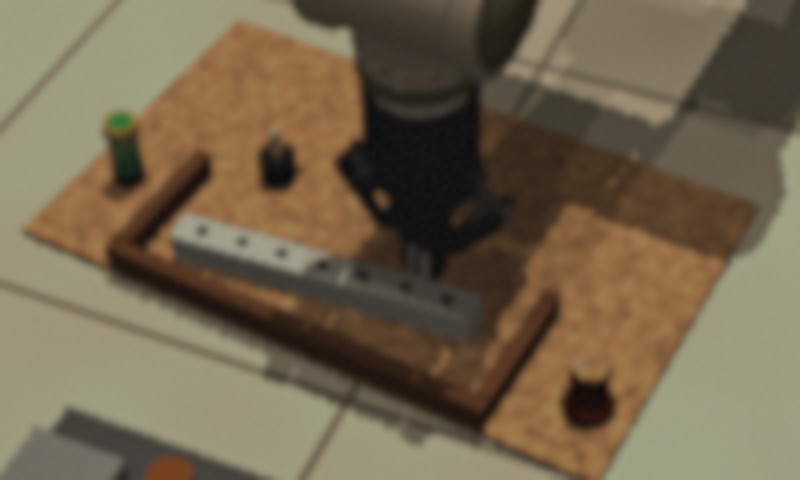

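View pics/side9.png

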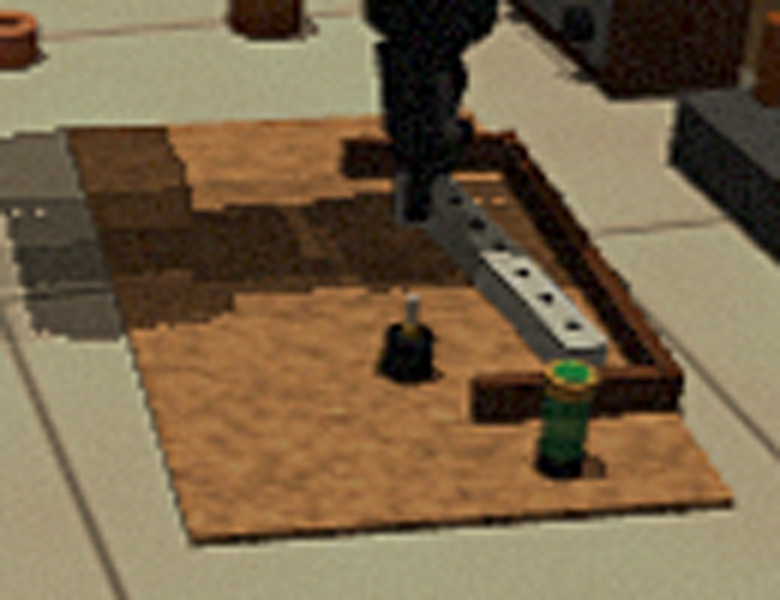

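```bash
python3 - <<'E'
from h import *
rail(dict(rr=(185,213),rb=(174,236),lr=(480,291),lb=(473,317)),dict(rr=(557,345),rb=(603,345)))
E
```

```text
rail tray [-47.8  -5.2] yaw 0.146 L [-63.8 103.6] R [ -31.8 -114.1] res [ 0.7 -0.7 -0.6 -0.6  1.1  0.2 -0.2  0.1  1.1  0.7  0.3 -0.3]
```

Emit:
{"op": "jog_arm", "data": {
  "increments": [
    {"rx": 0, "ry": 0, "rz": 0, "x": 0, "z": 8, "y": 0, "hand": 0},
    {"rx": 0, "ry": 0, "rz": 0, "x": 0, "z": 8, "y": 0, "hand": 0},
    {"rx": 0, "ry": 0, "rz": 0, "x": 0, "z": 6, "y": 0, "hand": 0},
    {"rx": 0, "ry": 0, "rz": 0, "x": 0, "z": 0, "y": 0, "hand": 0},
    {"rx": 0, "ry": 0, "rz": 0, "x": 0, "z": -20, "y": 0, "hand": 0}
  ]
}}

```text
time_s: 11.48
eef_pos: [611.1, 57.3, 15.8]
ee_rot: [0.706, 0.039, 0.706, -0.039]
force: [-0.6, -0.4, 0.8]
grip_width: 0.001
```

Emit:
{"op": "jog_arm", "data": {
  "increments": [
    {"rx": 0, "ry": 0, "rz": 0, "x": 0, "z": 0, "y": -30, "hand": 0},
    {"rx": 0, "ry": 0, "rz": 0, "x": 0, "z": 0, "y": -33, "hand": 0},
    {"rx": 0, "ry": 0, "rz": 0, "x": 0, "z": 0, "y": 0, "hand": 0}
  ]
}}

```text
time_s: 11.85
eef_pos: [603.8, -6.9, 16.1]
ee_rot: [0.706, 0.04, 0.706, -0.04]
force: [-0.6, 0.6, 0.4]
grip_width: -0.001
```

```bash
python3 look.py 10
```

```text
t 11.85 tray xy [-77.   -6.2] z 16.1 F [-0.6  0.6  0.4] yaw tool z rel tray x -0.002 tooly [ 0.11  0.99 -0.  ] down [ 0. -0. -1.]
```

View pics/scene10.png

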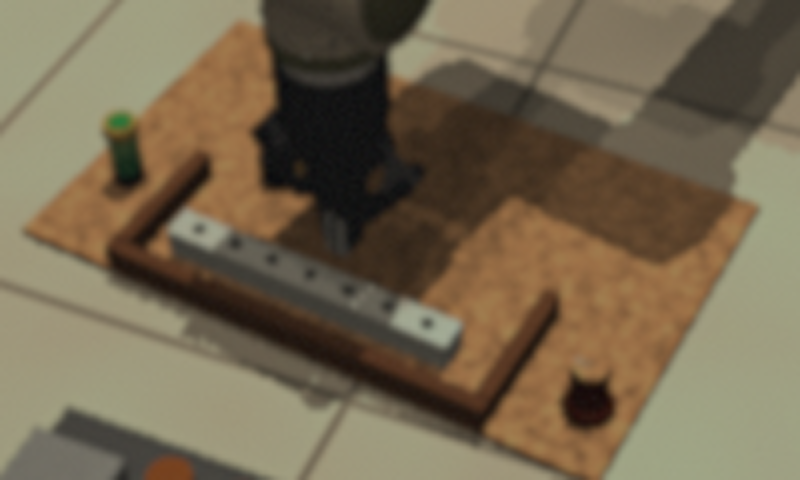

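View pics/side10.png

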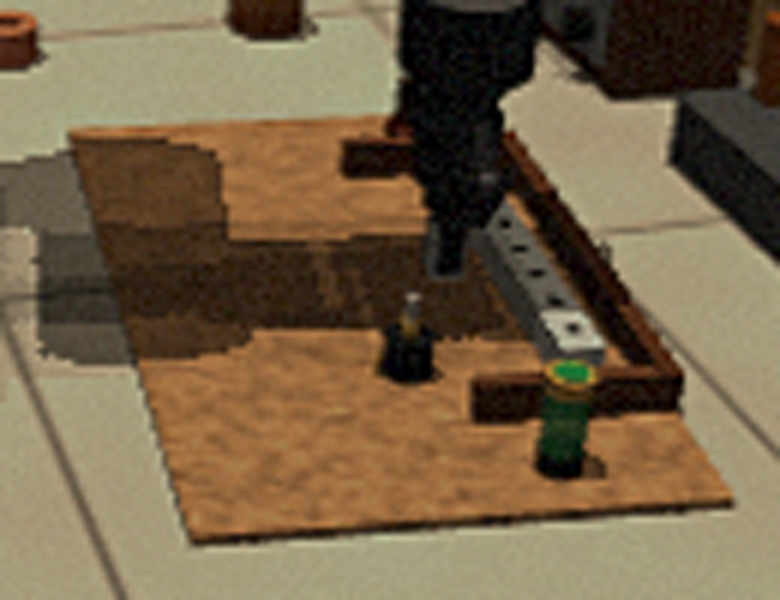

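Emit:
{"op": "jog_arm", "data": {
  "increments": [
    {"rx": 0, "ry": 0, "rz": 0, "x": 0, "z": 14, "y": 0, "hand": 0},
    {"rx": 0, "ry": 0, "rz": 0, "x": 0, "z": 8, "y": 0, "hand": 0},
    {"rx": 0, "ry": 0, "rz": 0, "x": 0, "z": 8, "y": 0, "hand": 0},
    {"rx": 0, "ry": 0, "rz": 0, "x": 0, "z": 6, "y": 0, "hand": 0},
    {"rx": 0, "ry": 0, "rz": 0, "x": 0, "z": 0, "y": 0, "hand": 0}
  ]
}}

```text
time_s: 12.58
eef_pos: [640.0, -9.0, 15.8]
ee_rot: [0.706, 0.039, 0.706, -0.039]
force: [-0.4, 0.6, -0.1]
grip_width: 0.0
```

```bash
python3 look.py 11
```

```text
t 12.57 tray xy [-40.8  -4.3] z 15.8 F [-0.4  0.6 -0.1] yaw tool z rel tray x 0.0 tooly [ 0.11  0.99 -0.  ] down [ 0. -0. -1.]
```

View pics/scene11.png

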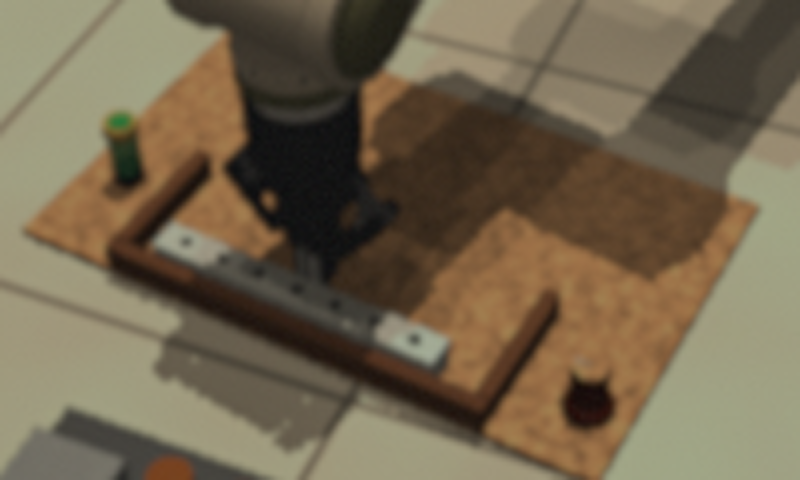

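View pics/side11.png

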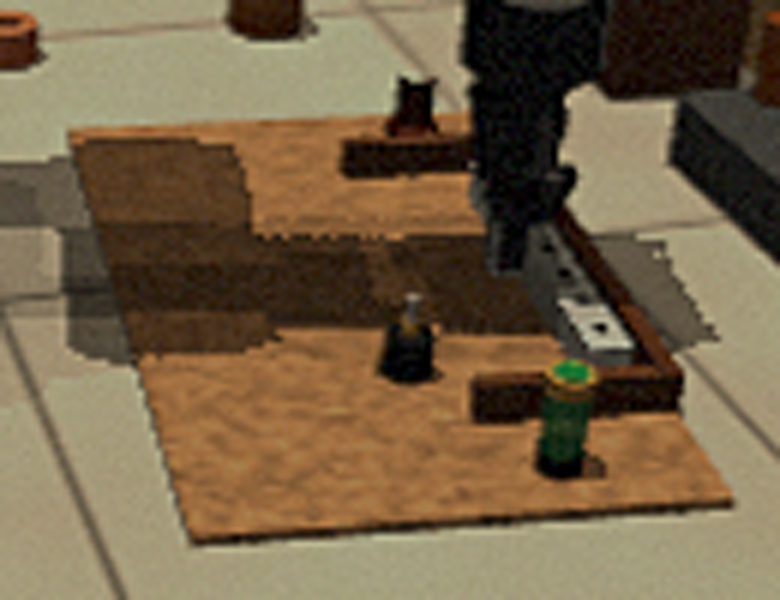

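The rail is nearly at the back wall and almost parallel to it. I'll push gently in small steps until the force shows contact.

Emit:
{"op": "jog_arm", "data": {
  "increments": [
    {"rx": 0, "ry": 0, "rz": 0, "x": 0, "z": 3, "y": 0, "hand": 0},
    {"rx": 0, "ry": 0, "rz": 0, "x": 0, "z": 2, "y": 0, "hand": 0},
    {"rx": 0, "ry": 0, "rz": 0, "x": 0, "z": 0, "y": 0, "hand": 0}
  ]
}}

```text
time_s: 13.05
eef_pos: [644.8, -9.7, 16.0]
ee_rot: [0.706, 0.039, 0.706, -0.039]
force: [-0.7, -0.6, 0.9]
grip_width: -0.002
```

Emit:
{"op": "jog_arm", "data": {
  "increments": [
    {"rx": 0, "ry": 0, "rz": 0, "x": 0, "z": 2, "y": 0, "hand": 0},
    {"rx": 0, "ry": 0, "rz": 0, "x": 0, "z": 0, "y": 0, "hand": 0}
  ]
}}

```text
time_s: 13.3
eef_pos: [646.3, -9.8, 15.8]
ee_rot: [0.706, 0.039, 0.706, -0.039]
force: [-3.0, 0.1, 1.2]
grip_width: -0.0
```

Emit:
{"op": "jog_arm", "data": {
  "increments": [
    {"rx": 0, "ry": 0, "rz": 0, "x": 0, "z": 2, "y": 0, "hand": 0},
    {"rx": 0, "ry": 0, "rz": 0, "x": 0, "z": 0, "y": 0, "hand": 0}
  ]
}}

```text
time_s: 13.55
eef_pos: [646.4, -9.8, 15.8]
ee_rot: [0.704, 0.039, 0.708, -0.039]
force: [-15.0, 0.4, 8.7]
grip_width: -0.001
```

Emit:
{"op": "jog_arm", "data": {
  "increments": [
    {"rx": 0, "ry": 0, "rz": 0, "x": 0, "z": -20, "y": 0, "hand": 0},
    {"rx": 0, "ry": 0, "rz": 0, "x": 0, "z": -40, "y": 0, "hand": 0},
    {"rx": 0, "ry": 0, "rz": 0, "x": -60, "z": 0, "y": 0, "hand": 0},
    {"rx": 0, "ry": 0, "rz": 0, "x": -60, "z": 0, "y": 0, "hand": 0},
    {"rx": 0, "ry": 0, "rz": 0, "x": 0, "z": 0, "y": 0, "hand": 0}
  ]
}}

```text
time_s: 14.18
eef_pos: [591.4, -3.9, 141.0]
ee_rot: [0.71, 0.038, 0.702, -0.039]
force: [-0.1, 0.3, -1.1]
grip_width: -0.002
```

```bash
python3 look.py 12
```

```text
t 14.18 tray xy [-89.6  -4.6] z 141.0 F [-0.1  0.3 -1.1] yaw tool z rel tray x 0.0 tooly [ 0.11  0.99 -0.  ] down [ 0.01  -0.002 -1.   ]
```

View pics/scene12.png

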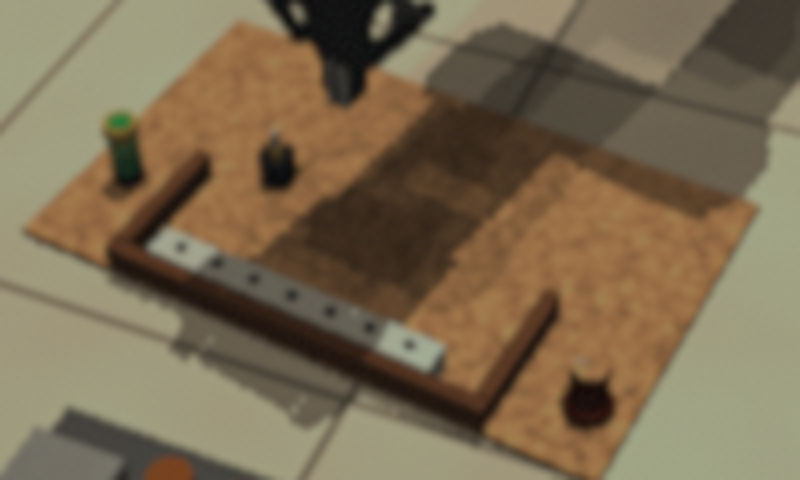

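View pics/side12.png

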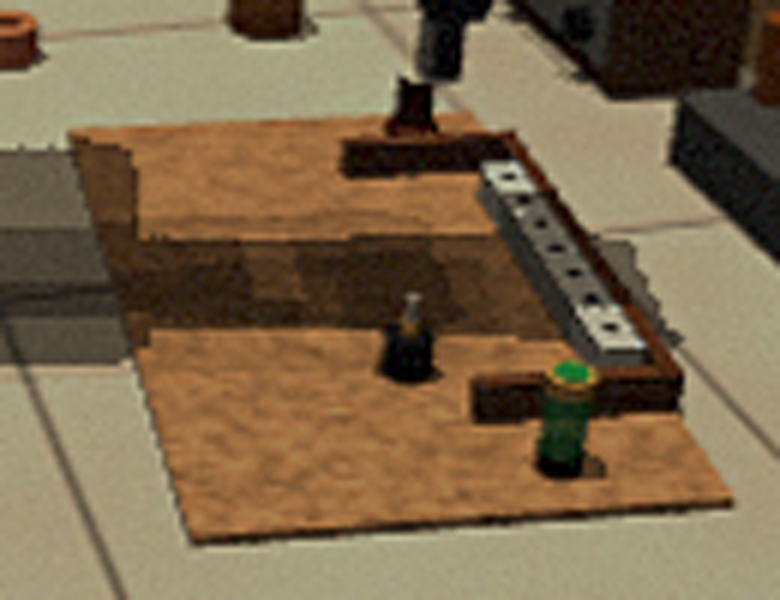

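The rail lies along the back wall with no visible gap: scene crop right end (165,240), left end (425,355). I'll check that numerically.

```bash
python3 - <<'E'
from h import *
rail(dict(rr=(158,229),rb=(146,249),lr=(444,347),lb=(432,371)),dict(rr=(593,351),rb=(647,350),lr=(480,163),lb=(515,163)),(660,-10,-.1))
a=cv2.imread("pics/scene12.png")[200:420,90:520];cv2.imwrite("pics/z12.png",cv2.resize(a,None,fx=1.8,fy=1.8,interpolation=cv2.INTER_CUBIC))
s=sense();print(s["time_s"])
E
```

```text
rail tray [-11.6  -9. ] yaw 0.005 L [-12.1 101. ] R [ -11. -119.] res [ 2.1 -0.4 -0.1  0.1  0.3 -0.7 -1.2 -0.3  1.7 -0.2  0.  -0.5 -0.1  0.1
  0.3 -0.2]
14.275
```

View pics/z12.png

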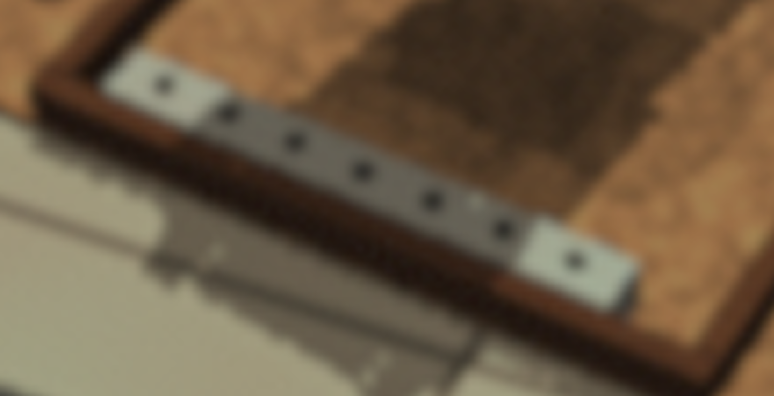

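The crop shows the rail's top meeting the back wall along its whole length. The robot is clear, so I'll hand in.

```bash
python3 -c "
from rig import *
finish_job()"
```

```text
the job is handed in; nothing more can be done
```

The rail lies flush along the bay's back wall and the job is handed in at about 14 s of the 61 s allowed; `finish_job` reported no verdict.

**What I did:** I pushed the right end in past the potentiometer; at that point the right end was at tray x ≈ -64 mm and the left at ≈ -186 mm, which meets the on-the-way condition. I then slid the rail along its length by its left end face, swung the left end in, and pushed the middle against the back wall until about 15 N of contact showed. Last, I lifted the arm clear.

**Last checks:**
- **Rail ends:** they measured x ≈ -12 and -11 mm, which is flush since the rail is 24 mm wide. Their y positions were about +101 and -119 mm.
- **Alignment:** the yaw was about 0.005 rad off parallel.
- **Bystanders:** the knob and valve looked unmoved in the last pictures. I did not measure any of the loose things again at the end, and the jar, tin, screwdriver and coil were mostly out of the cropped views. The arm passed near none of them.

Nothing failed. The only disagreement was picture-fit residuals of up to about 2 px on single rail corners.

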